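# Fit the wheel into the wheelbarrow fork

### The arm

A 6-joint arm with a two-finger parallel gripper is mounted at the origin on a cart in front of the work surface, level with it; the furniture and walls round the work are solid. World frame = base frame: x ahead of the robot, y to its left, z up, the work surface at z = 0. Lengths are in m, angles in rad, forces in N, time in s.
With the tool pointing down it reaches from about 0.3 to 0.95 m from the base axis. Payload 3.1 kg.
Tool frame: the origin (TCP) lies at the very end of the fingers, on their centre line; the grasp point (between the pads) lies manip.pinch_z behind it (manip.pinch_z is the distance from the TCP to the grasp point, in m); z points along the fingers, y is the direction in which the jaws open and shut (so a half turn about z gives the same grasp; the last joint's range is limited). The gripper opens to 85 mm and grips with 20 to 120 N. Pads are 22 mm wide; open, the fingers measure 114 mm over their backs; the gripper's body (76 mm by 85 mm) begins 54 mm behind the grasp point. The pads swing forward as they close: fully open they stand 13 mm farther back than shut.
Start: joints at [-1.191, 0.308, 1.634, -0, 1.2, -0.07], TCP at [0.272, -0.563, 0.231] pointing down, gripper open.
Joint ranges: [-3.06, 3.06], [-0.79, 1.96], [0.05, 2.63], [-1.19, 4.34], [0.05, 2.64], [-2.94, 2.94]. Speed limits (rad/s): [2.79, 2.79, 3.14, 3.14, 3.14, 3.14].

### API

Orientations are given as a 3x3 rotation matrix whose columns are the frame's x, y, z axes.
In Python, from station import manip gives the robot as it stands. The module is installed in compiled form; this text tells all that it offers. Calls block until the motion is done:
- manip.movep(position, orientation): joint-space move of the TCP to a pose.
- manip.move_l(position, frame=None, feed=0.15, max_force=None): straight line of the TCP; frame=None keeps the orientation; feed is the mean speed in m/s. With max_force (N) it stops when the force on the tool has changed by that much, and returns True; else False.
- manip.goto_joints(angles): joint-space move.
- manip.ungrasp() and manip.gripper_close(f_grip=None): open the fingers fully, or close them until they stop; f_grip is the grip in N (None keeps the last).
- manip.hold(seconds).
- manip.inverse_kinematics(position, orientation): joint angles nearest the present ones, or None.
- manip.get_state(): the state.
- manip.camera(name): name is "side" or "top" or "wrist"; returns a dict with "img" (480x640x3 uint8, red, green, blue), "camera_matrix" (3x3 intrinsics, pixels), "dist" ([k1, k2, p1, p2, k3] as OpenCV has them; the pictures are not rectified), "R" (3x3) and "t" (3): a world point X has camera coordinates R X + t; the wrist camera has in their place "T_tool_cam" (4x4, takes a point from camera to tool coordinates, whose origin is the TCP and whose axes are the flange's). Camera axes: x right, y down, z forward; pixel columns grow to the right and rows downward; lengths in m; the calibration is good to about 2 mm. A picture is of the moment at which its call begins: read the wrist's pose just before it. There is no depth.
A pose or a line that the arm cannot do raises manip.MotionError and nothing moves.
- manip.close_job(): hands the job in, once; it reports no verdict.
Trained networks look in the newest picture that a camera, given by its name, has taken for a name from the list of things; names that differ only in an ending like _2 or _b are one class to them, and where a whole thing is asked for, a point or a joint stands for the part that bears it (a point fixed in the world has none). Each returns a list of dicts, best first, with "score" (0 to 1); they miss things now and then, are a little off and sometimes report something else, mostly with a low value. They report only what shows in the picture. A call takes as long as a camera call. They do not tell look-alikes from the thing itself.
- manip.recognise(camera, label): "xyz" ([x, y, z] in m, in the coordinates of the camera as it stood for that picture, good to about 4 mm: the middle of the surface that is visible of it).
- manip.cut_out(camera, label): "region" (480x640 bool, what is visible of it).
The state is a dict: "time": time; "q": joint angles; "joint_vel": joint speeds; "joint_torque": joint torques, N m; "ee_pos": TCP position; "orientation": TCP orientation; "ft_force": force on the tool from outside, world axes, zero at the start; "moment": the same for the moment, N m; "grip_width": opening from 0.0 (shut) to 1.0 (fully open).
Only numpy, scipy, OpenCV 4.12 (cv2) and the standard library are available. Lean on these libraries where they do the work, as an engineer would, in place of code of your own. Each camera call takes 0.05 s, during which the arm holds its last target.

### The job

The red wheelbarrow fork is standing upturned on the bench and needs its wheel. Take the red wheel out of its chock and lower it between the fork's cheeks, axle into both open slots, until both ends of the axle sit at the bottom, then let go; do not drop it in. Leave the blue wheel standing in its chock.

Things in the scene. Friction and masses are not known exactly. Their poses are not given: they have to be found in the camera images.
- red_wheel_center (a point): Centre of the red wheel, the one to fit: red tyre 130 mm across, 24 mm wide, flat sides (grip these near its top); hubs 40 mm over both ends; round steel axle 10 mm thick, 120 mm long, central, about 0.3 kg. y runs along the axle (either way round will do). It stands, axle level, in a plywood chock (walls 34 mm high beside the tyre, open on top), centre 73 mm above the bench.
- blue_wheel_center (a point): Centre of the blue wheel, a bystander: the same size and shape with a blue tyre, standing in a chock of its own, centre 73 mm above the bench; y runs along its axle. Leave it there. The two wheels may stand in either place.
- fork: The red wooden fork, fixed to the bench, slots up; origin on the bench below the middle of the axle seat, z up. Two cheeks, 16 mm thick, 66 mm apart inside; at the slots 102 mm high and 64 mm long along x, behind 55 mm high, to x = +170. Wooden cross block between them from x = +115 (the wheel clears it).
- axle_seat (a point): Where the axle's centre lies when fully home: midway between the two slots, 80 mm above the bench, axes as the fork's. y runs from slot to slot: the axle must lie along it. Slot mouths 34 mm wide at the top, narrowing over 14 mm to 14 mm, then 13 mm straight down to a flat bottom 75 mm above the bench. The seated wheel's top is 145 mm above the bench.
Mind the look-alikes: they are no part of the job. Of the things that look like the part that bears red_wheel_center, the smallest one is meant.

How it is judged:
At the end, for the whole second after the job is handed in: The red wheel sits in the fork with its axle in both slots and both ends at the bottom: centre within 5 mm of the seated height, 10 mm along and 18 mm across the fork, axle within about 7 degrees of the line from slot to slot, at rest; the blue wheel is within 30 mm of where it stood (x of red_wheel_center in the frame of axle_seat between -0.01 and 0.01 m and y of red_wheel_center in the frame of axle_seat between -0.018 and 0.018 m and z of red_wheel_center in the frame of axle_seat between -0.005 and 0.005 m and angle between the y axis of red_wheel_center and the y axis of axle_seat, either way round below 0.12 rad and linear speed of red_wheel below 0.03 m/s and distance of blue_wheel_center from where it was at the start of the episode below 0.03 m); the robot touches nothing.
It fails at once if the red wheel is let go above the fork before its axle is in the slots (more than 20 mm above its seat) (contact force between the fingers and red_wheel below 0.01 N and horizontal distance between red_wheel_center and axle_seat below 0.06 m and z of red_wheel_center in the frame of axle_seat above 0.02 m).
It fails at once if the blue wheel is moved by more than 30 mm (distance of blue_wheel_center from where it was at the start of the episode above 0.03 m).
It also fails if it takes over 38 s, if anything falls off the work surface, if the arm or the gripper's body presses on something with over 40 N, if the wrist force passes 120 N, or if a joint passes its speed limit or range.

## Working session

There is one attempt and no reset: what is moved stays moved. The work goes in short steps, each a Python script; the robot and the scene stay as the last script left them, time stands still between calls to the robot, and variables do not carry over. Pictures are saved under pics/ and viewed, and the job is handed in when it is done.

```bash
mkdir -p pics; cat > h.py <<'E'
from station import manip
import numpy as np, cv2
def snap(n,f):
    s=manip.get_state(); c=manip.camera(n)
    cv2.imwrite('pics/'+f,c['img'][:,:,::-1])
    if n=='wrist':
        T=np.eye(4);T[:3,:3]=s['orientation'];T[:3,3]=s['ee_pos'];W=T@c['T_tool_cam']
    else:
        W=np.eye(4);W[:3,:3]=c['R'].T;W[:3,3]=-c['R'].T@c['t']
    c['W']=W
    return c
def ray(c,uv):
    p=cv2.undistortPoints(np.array([[uv]],float),c['camera_matrix'],np.array(c['dist']))[0,0]
    return c['W'][:3,3],c['W'][:3,:3]@np.array([p[0],p[1],1])
def onz(c,uv,z):
    o,d=ray(c,uv); return o+d*(z-o[2])/d[2]
def proj(c,X):
    Wi=np.linalg.inv(c['W']);r=cv2.Rodrigues(Wi[:3,:3])[0]
    return cv2.projectPoints(np.array(X,float).reshape(-1,1,3),r,Wi[:3,3],c['camera_matrix'],np.array(c['dist']))[0][:,0]
E
python3 - <<'E'
from h import *
print(manip.pinch_z)
for n in ['top','side','wrist']:
    c=snap(n,n+'0.png'); print(n,c['W'].round(3).tolist())
    for l in ['red_wheel_center','blue_wheel_center','fork']:
        for r in manip.recognise(n,l):
            print(l,round(r['score'],2),(c['W']@np.r_[r['xyz'],1])[:3].round(3), proj(c,(c['W']@np.r_[r['xyz'],1])[:3]).round())
print(manip.get_state()['time'])
E
```

```text
0.0187
top [[0.006, -0.993, 0.114, 0.324], [-1.0, -0.005, 0.013, -0.026], [-0.013, -0.114, -0.993, 1.107], [0.0, 0.0, 0.0, 1.0]]
red_wheel_center 0.97 [0.31  0.179 0.151] [[194. 316.]]
red_wheel_center 0.8 [ 0.579 -0.05   0.119] [[326. 170.]]
red_wheel_center 0.8 [ 0.357 -0.062  0.161] [[334. 289.]]
red_wheel_center 0.7 [0.629 0.213 0.054] [[192. 153.]]
blue_wheel_center 0.95 [ 0.546 -0.274  0.111] [[448. 188.]]
fork 0.76 [0.629 0.213 0.054] [[193. 153.]]
side [[-0.943, -0.212, 0.255, 0.129], [-0.331, 0.642, -0.691, 0.848], [-0.017, -0.737, -0.676, 0.93], [0.0, 0.0, 0.0, 1.0]]
red_wheel_center 0.84 [ 0.352 -0.035  0.11 ] [[369. 234.]]
red_wheel_center 0.72 [0.307 0.208 0.115] [[356. 314.]]
red_wheel_center 0.67 [ 0.57  -0.039  0.089] [[284. 221.]]
blue_wheel_center 0.88 [ 0.545 -0.268  0.09 ] [[325. 172.]]
fork 0.9 [0.592 0.216 0.046] [[232. 304.]]
wrist [[0.435, -0.853, -0.289, 0.348], [-0.9, -0.412, -0.14, -0.527], [0.0, 0.322, -0.947, 0.375], [0.0, 0.0, 0.0, 1.0]]
0.6
```

View pics/top0.png

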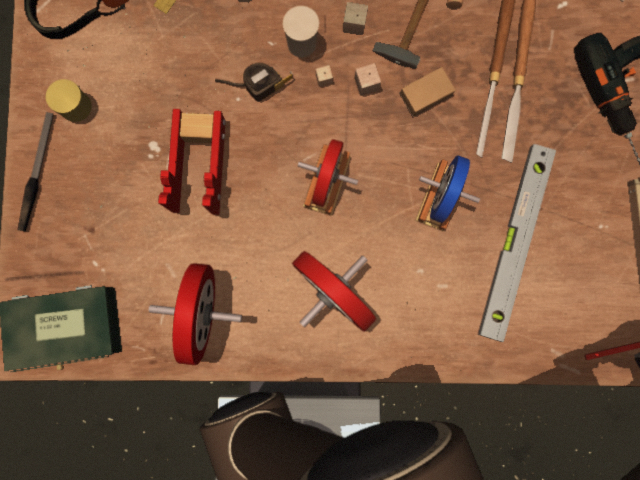

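View pics/side0.png

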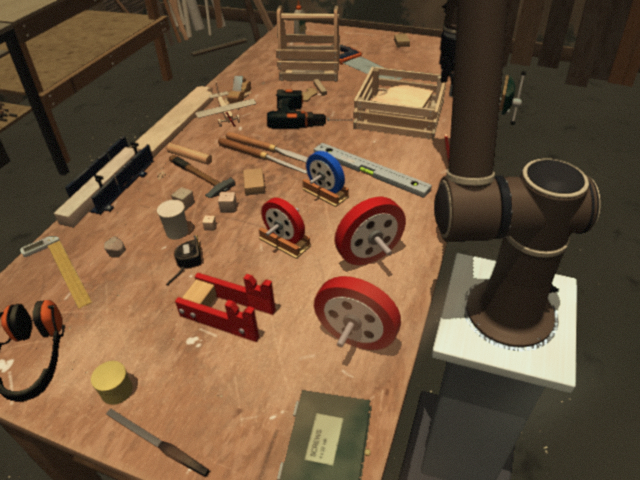

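Red wheel candidates in the top picture are A (194,316) large, B (334,289) large, and C (328,172) small and standing in a plywood chock. C fits because it is the smallest and sits in a chock. The fork is at (195,165). Next I'll confirm C in an enlarged crop.

```bash
python3 - <<'E'
import cv2
a=cv2.imread('pics/top0.png'); 
w=cv2.resize(a[130:225,280:380],None,fx=4,fy=4,interpolation=2); f=cv2.resize(a[100:225,145:245],None,fx=4,fy=4,interpolation=2)
cv2.imwrite('pics/w1.png',w);cv2.imwrite('pics/f1.png',f)
E
```

```text
(no output)
```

View pics/w1.png

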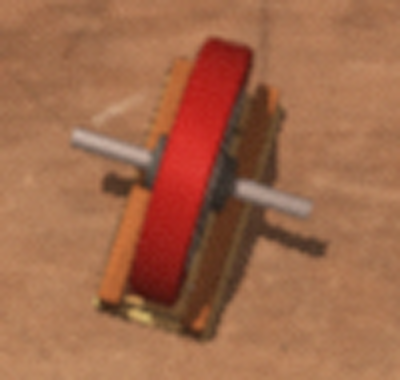

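View pics/f1.png

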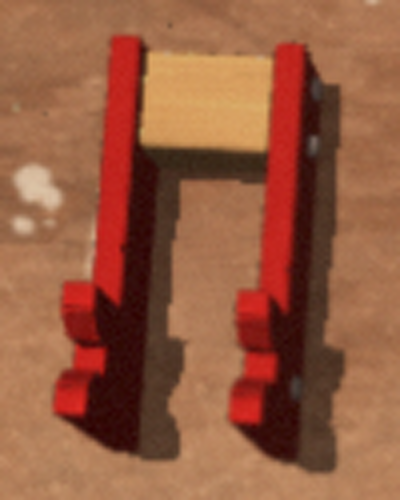

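The crop confirms C: a small red wheel in a plywood chock, with axle ends at crop (78,135) and (308,210). The fork's slots are at the lower end of the picture and its cross block is toward +x. Next I'll get a rough fix and take closer looks with the wrist camera.

```bash
python3 - <<'E'
from h import *
c=snap('top','top1.png')
P=lambda x0,y0,x,y:(x0+(x+.5)/4-.5,y0+(y+.5)/4-.5)
a=onz(c,P(280,130,75,134),.073);b=onz(c,P(280,130,310,211),.073)
print('wheel',(a+b)/2,np.linalg.norm(a-b),np.degrees(np.arctan2(*(a-b)[:2][::-1])))
# horn top front-of-tyre: fork top faces z=.102: left horn rear-left, left horn front-left
for n,p in dict(Lrear=(64,284),LrearR=(98,284),LfrontL=(54,414),LfrontR=(84,414),Rrear=(238,292),RrearR=(270,292),RfrontL=(230,420),RfrontR=(262,420)).items(): print(n,onz(c,P(145,100,*p),.102).round(4))
for n,p in dict(Lb=(112,38),LbR=(140,38),Rb=(277,45),RbR=(304,45)).items(): print(n,onz(c,P(145,100,*p),.055).round(4))
c2=manip.camera('wrist');print(c2['T_tool_cam'].round(3).tolist(),c2['camera_matrix'].round(1).tolist())
E
```

```text
wheel [ 0.58482375 -0.05356131  0.073     ] 0.11945098686386693 71.63233526820251
Lrear [0.5802 0.2609 0.102 ]
LrearR [0.5803 0.245  0.102 ]
LfrontL [0.5183 0.2635 0.102 ]
LfrontR [0.5184 0.2495 0.102 ]
Rrear [0.5769 0.1792 0.102 ]
RrearR [0.5769 0.1642 0.102 ]
RfrontL [0.5159 0.1814 0.102 ]
RfrontR [0.5159 0.1665 0.102 ]
Lb [0.7171 0.2545 0.055 ]
LbR [0.7172 0.2406 0.055 ]
Rb [0.714  0.1725 0.055 ]
RbR [0.7141 0.1591 0.055 ]
[[0.0, -0.947, -0.322, 0.084], [1.0, 0.0, 0.001, 0.001], [-0.001, -0.322, 0.947, -0.144], [0.0, 0.0, 0.0, 1.0]] [[368.2, 0.0, 316.4], [0.0, 368.2, 247.9], [0.0, 0.0, 1.0]]
```

```bash
cat >> h.py <<'E'
def Rt(ang): # tool y along world angle ang (rad), down
    y=np.array([np.cos(ang),np.sin(ang),0]);z=np.array([0,0,-1.]);x=np.cross(y,z)
    return np.c_[x,y,z]
E
python3 - <<'E'
from h import *
for a in (71.6,-108.4,87.6,-92.4):
    p=[.585,-.0535,.25] if abs(a) in(71.6,108.4) else [.548,.214,.25]
    print(a,manip.inverse_kinematics(p,Rt(np.radians(a))))
R=Rt(np.radians(71.6)); q=manip.inverse_kinematics([.585,-.0535,.27],R)
a=71.6
if abs(q[5])>1.8: a-=180
manip.movep([.585,-.0535,.27],Rt(np.radians(a)))
c=snap('wrist','wr1.png')
for l in ['red_wheel_center','fork']:
    for r in manip.recognise('wrist',l):
        X=(c['W']@np.r_[r['xyz'],1])[:3];print(l,r['score'],X.round(3),proj(c,X))
print(a,manip.get_state()['time'],manip.get_state()['ee_pos'])
np.save('w1.npy',c['W'])
E
```

```text
71.6 [-1.65317100e-01  2.19545942e-01  1.70648097e+00 -4.44089210e-16
  1.21556574e+00 -1.41497284e+00]
-108.4 [-1.65317100e-01  2.19545942e-01  1.70648097e+00 -4.44089210e-16
  1.21556574e+00  1.72661981e+00]
87.6 [ 2.98290413e-01  2.21214211e-01  1.70444737e+00 -4.44089210e-16
  1.21593108e+00 -1.23061801e+00]
-92.4 [ 2.98290413e-01  2.21214211e-01  1.70444737e+00 -4.44089210e-16
  1.21593108e+00  1.91097464e+00]
red_wheel_center 0.86 [ 0.409 -0.056  0.099] [[240.09575741   5.07237755]]
red_wheel_center 0.83 [ 0.57  -0.05   0.126] [[315.04655297 209.45695065]]
red_wheel_center 0.32 [0.597 0.201 0.047] [[568.53732039 138.6358929 ]]
fork 0.56 [0.598 0.201 0.048] [[569.43545652 139.25894331]]
71.6 3.0 [ 0.58494064 -0.05434704  0.26989167]
```

View pics/wr1.png

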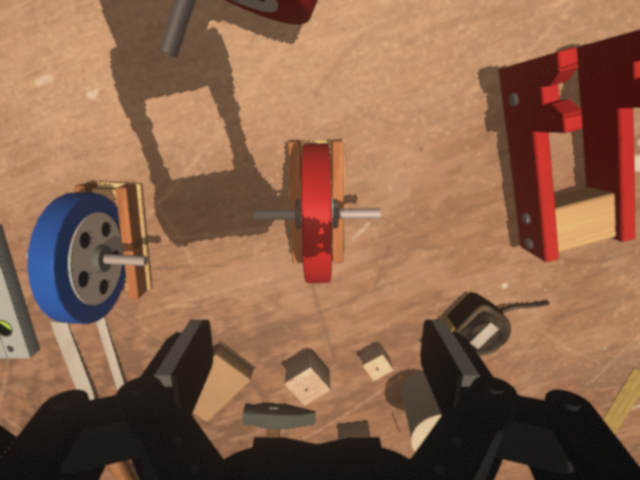

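The wrist view shows the red wheel centred at (317,213), with axle ends at about (254,215) and (381,213), well aligned with the jaws. The blue wheel is at (80,258), well clear of the fingers.

```bash
python3 - <<'E'
from h import *
c=snap('wrist','wr2.png')
a=onz(c,(253.5,215),.073);b=onz(c,(381.5,213),.073);m=(a+b)/2
print('wheel',m,np.linalg.norm(a-b),np.degrees(np.arctan2(*(b-a)[:2][::-1])))
ang=np.arctan2(*(b-a)[:2][::-1])
print(proj(c,[m+np.array([0,0,.065])]))
E
```

```text
wheel [ 0.5857657  -0.05362995  0.073     ] 0.12165737882746147 72.46771513237218
[[317.61138853 233.45580149]]
```

```bash
python3 - <<'E'
from h import *
R=Rt(np.radians(72.))
print(manip.move_l([.5855,-.0536,.108],R,feed=.12,max_force=15))
print(manip.get_state()['ee_pos'],manip.get_state()['time'])
manip.gripper_close(70)
s=manip.get_state();print(s['grip_width'],s['ft_force'],s['time'])
f0=s['ft_force']
manip.move_l([.5855,-.0536,.25],feed=.12)
s=manip.get_state();print(s['grip_width'],s['ft_force'],s['time'],s['ee_pos'])
c=snap('wrist','wr3.png');snap('side','s3.png');print(c['W'].tolist())
E
```

```text
False
[ 0.58638899 -0.05373635  0.10899361] 4.55
0.2707889698089698 [-0.15071141 -0.8305651   2.51890908] 5.1417
0.27143808054343344 [ 0.26280382 -0.22912576 -4.38206909] 6.475 [ 0.5846813  -0.05345205  0.24867473]
[[0.30864473097044326, 0.9013151444186066, 0.30392341220420227, 0.507623233532115], [0.9511770636518595, -0.29219969811116514, -0.0994058851696746, -0.028248420232003628], [-0.000789700452781582, 0.31976608148052055, -0.9474961897062093, 0.3931064200058923], [0.0, 0.0, 0.0, 1.0]]
```

View pics/wr3.png

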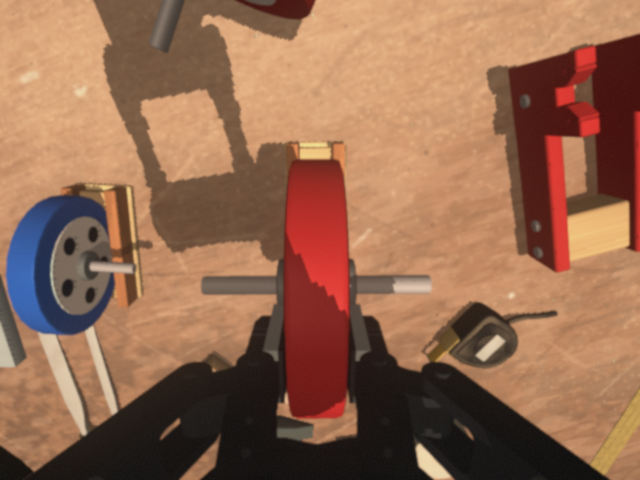

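View pics/s3.png

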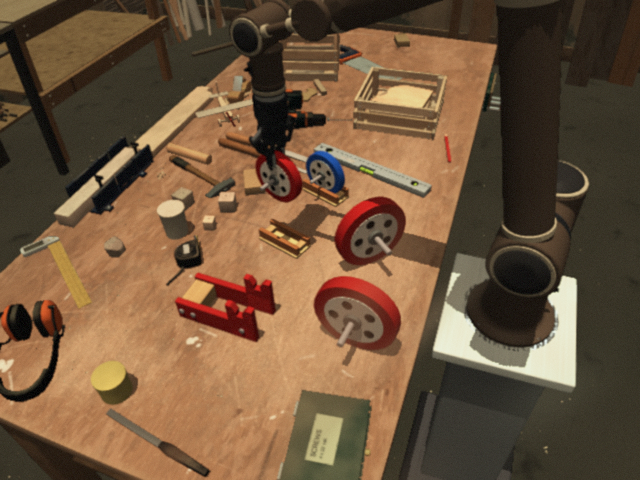

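The side view shows the wheel held and level, and both the wrist and side views show the chock empty. In the wrist view the axle runs from (203,285) to (430,284). The blue wheel is undisturbed. Next I'll move above the fork and refine its position.

```bash
python3 - <<'E'
from h import *
manip.move_l([.548,.214,.25],Rt(np.radians(87.7)),feed=.2)
s=manip.get_state();print(s['ee_pos'],s['q'],s['time'],s['grip_width'])
c=snap('wrist','wr4.png'); np.savez('c4.npz',W=c['W'])
snap('side','s4.png'); 
for nm,off in dict(axL=[0,.06],axR=[0,-.06],ctr=[0,0]).items():
    R=s['orientation'];X=s['ee_pos']+R@np.array([0,off[1],.035]);print(nm,X.round(3),proj(c,X))
E
```

```text
[0.54816813 0.21304284 0.24994191] [ 2.96990192e-01  2.21066093e-01  1.70474896e+00 -6.77784317e-04
  1.21600907e+00 -1.23244949e+00] 8.075 0.2737612765328377
axL [0.551 0.273 0.215] [[429.38452649 284.30069142]]
axR [0.546 0.153 0.215] [[204.78318924 284.17517013]]
ctr [0.548 0.213 0.215] [[317.0781863  284.37208838]]
```

View pics/wr4.png

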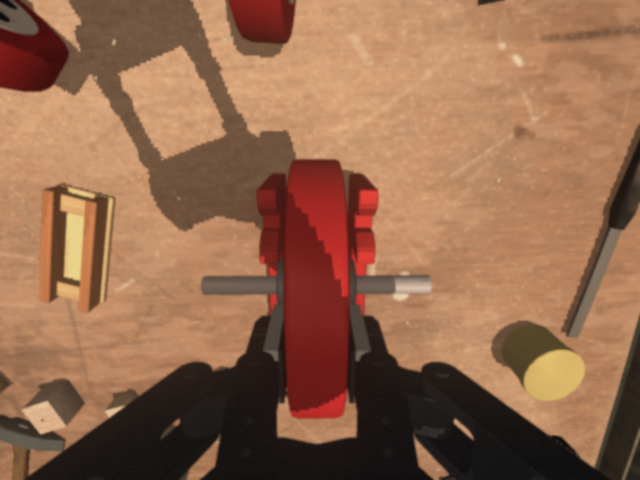

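View pics/s4.png

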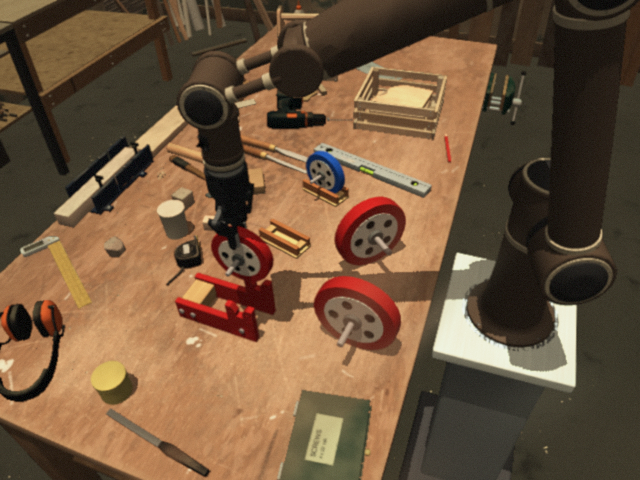

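```bash
python3 - <<'E'
from h import *
c=snap('wrist','wr5.png')
t=snap('top','top5.png')
def draw(c,src,out,box,F,yaw):
    im=cv2.imread(src);k=4;x0,y0,x1,y1=box
    im=cv2.resize(im[y0:y1,x0:x1],None,fx=k,fy=k,interpolation=2)
    cs,sn=np.cos(yaw),np.sin(yaw)
    for s in(1,-1):
        for xa,xb,z in((-.032,-.017,.102),(.017,.032,.102),(.032,.17,.055)):
            q=np.array([[xa,33*s/1e3],[xb,33*s/1e3],[xb,49*s/1e3],[xa,49*s/1e3]])
            X=[[F[0]+cs*a-sn*b,F[1]+sn*a+cs*b,z] for a,b in q]
            p=(proj(c,X)-[x0,y0]+.5)*k-.5
            cv2.polylines(im,[p.round().astype(np.int32)],True,(0,255,255),1)
    cv2.imwrite(out,im)
F=(.548,.214);y=np.radians(-2.3)
draw(c,'pics/wr5.png','pics/o1.png',(240,160,400,290),F,y)
draw(t,'pics/top0.png','pics/o2.png',(145,100,245,225),F,y)
E
```

```text
(no output)
```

View pics/o1.png

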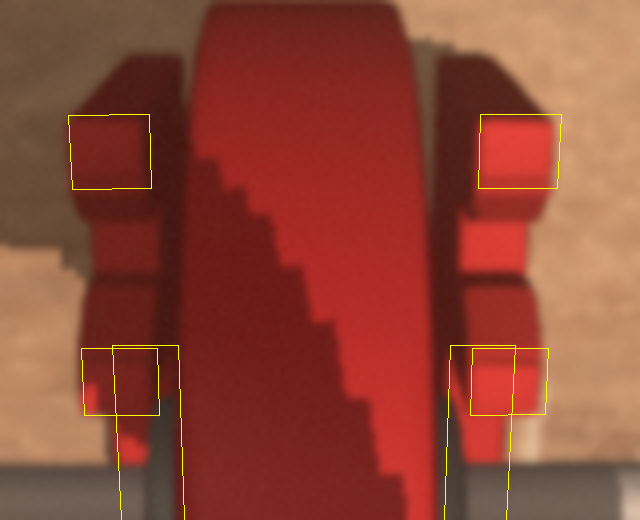

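View pics/o2.png

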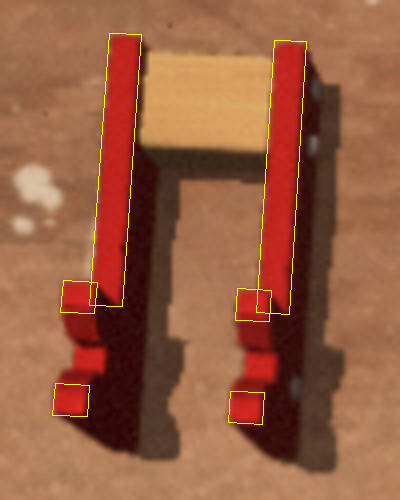

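The fork model overlay matches within about 2 mm in both the top and wrist views. Now I'll lower the wheel under force guard.

```bash
python3 - <<'E'
from h import *
R=Rt(np.radians(87.7)); F=(.5475,.2137)
print(manip.move_l([*F,.150],R,feed=.1,max_force=15))
print(manip.move_l([*F,.121],R,feed=.05,max_force=12))
s=manip.get_state();print(s['ee_pos'],s['ft_force'],s['time'])
print(manip.move_l([*F,.112],R,feed=.015,max_force=10))
s=manip.get_state();print(s['ee_pos'],s['ft_force'],s['time'],s['grip_width'])
c=snap('wrist','wr6.png');snap('side','s6.png')
E
python3 -c "
import cv2
a=cv2.imread('pics/s6.png');cv2.imwrite('pics/s6c.png',cv2.resize(a[180:360,160:320],None,fx=3.3,fy=3.3,interpolation=2))"
```

```text
False
False
[0.54726718 0.21360788 0.12075566] [ 0.1014354   0.22669146 -3.89272443] 10.1583
True
[0.54772631 0.21368435 0.11531197] [-0.46576224 -1.64729618  4.31581985] 10.625 0.27094535792066654
```

View pics/wr6.png

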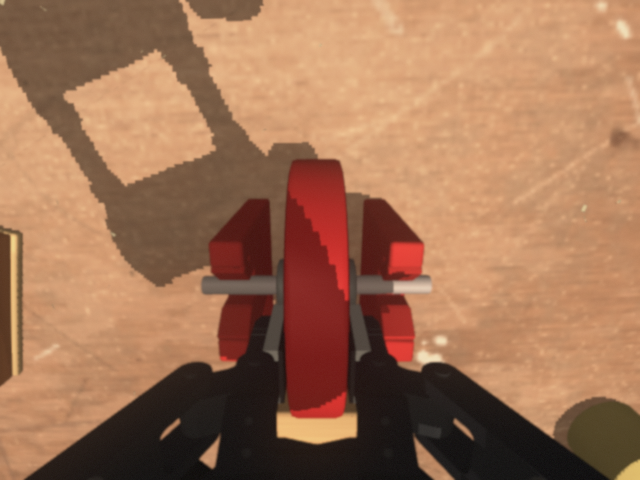

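View pics/s6c.png

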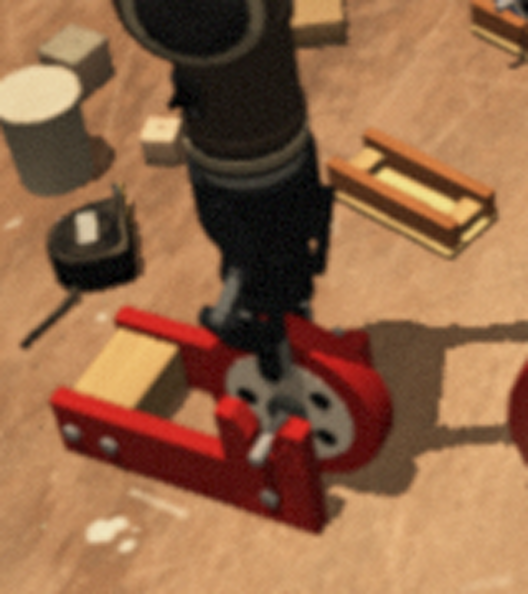

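The side crop and wrist view show the axle in both slots, and contact came at the expected seat height (TCP 0.1153). I'll release and check.

```bash
python3 - <<'E'
from h import *
manip.ungrasp()
s=manip.get_state();print(s['ft_force'],s['grip_width'],s['time'])
manip.move_l([.5475,.2137,.27],feed=.12)
c=snap('wrist','wr7.png');t=snap('top','top7.png');snap('side','s7.png')
for X in ([.5475,.2137,.080],): print(proj(c,X))
cs,sn=np.cos(np.radians(87.7)),np.sin(np.radians(87.7))
for cc in(c,t): print(proj(cc,[[.5475+k*.06*cs,.2137+k*.06*sn,.08] for k in(-1,1)]))
for r in manip.recognise('top','blue_wheel_center'): print((t['W']@np.r_[r['xyz'],1])[:3])
print(manip.get_state()['time'],manip.get_state()['ft_force'])
E
python3 -c "
import cv2
import numpy as np
a=cv2.imread('pics/s7.png')[200:350,170:300];b=cv2.imread('pics/top7.png')[95:225,140:250]
f=lambda x:cv2.resize(x,(390,450),interpolation=2)
cv2.imwrite('pics/e.png',np.hstack([f(a),f(b)]))"
```

```text
[-0.59681014 -0.89017948 -0.15951198] 0.9973456687322716 11.3583
[[317.59639198 217.29360483]]
[[253.14054021 217.25638672]
 [382.10010475 217.40477541]]
[[219.3063018  191.80624123]
 [156.61514984 189.01192288]]
[ 0.54450094 -0.27684712  0.11156402]
13.0167 [ 0.87549803 -0.40699292  0.44841053]
```

View pics/wr7.png

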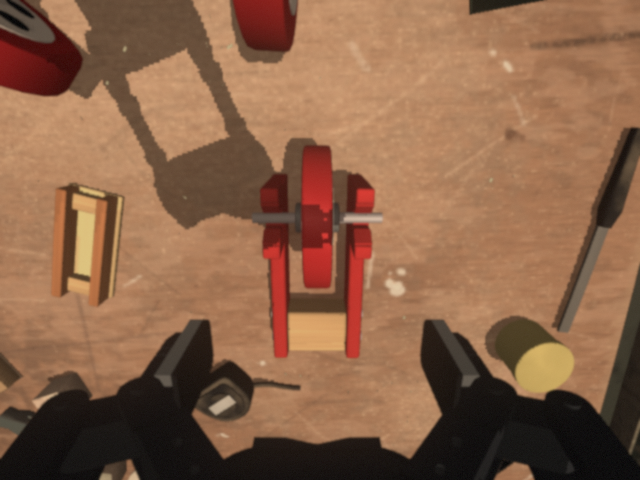

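View pics/e.png

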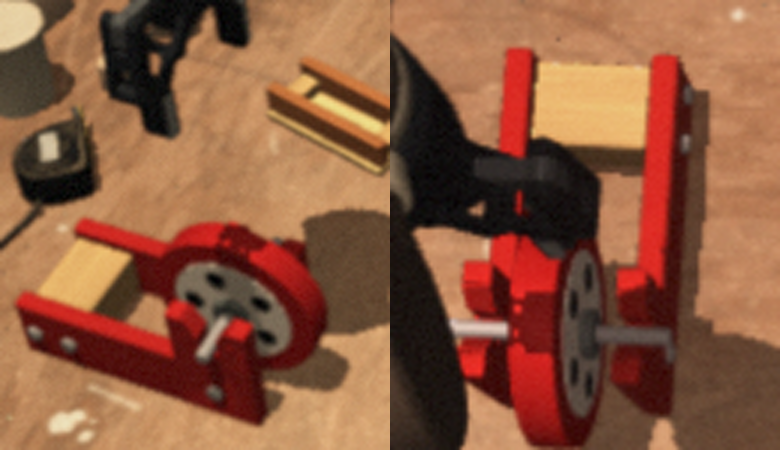

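The wrist view shows the axle ends at (252,218) and (383,218), against (253,217) and (382,217) predicted for fully seated. The gripper is clear and the blue wheel hasn't moved.

```bash
python3 -c "
from station import manip
manip.close_job()"
```

```text
the job is handed in; nothing more can be done
```

The red wheel is in the fork with its axle in both slots, and I handed the job in at about 13 s of the 38 s allowed.

- **What I did:** I took the smallest of the three red wheels, the one standing in a chock. I gripped it near its top and lowered it between the cheeks under a force guard. Contact came at TCP height 0.1153, about where I expected the seat. I released it there and backed off straight up.
- **Seating:** after release, the axle ends in the wrist view are within about 1 px of where a fully seated axle should appear. The axle looks level and square to the slots, and the side view also shows it in the near slot.
- **Blue wheel:** the top camera puts it within about 3 mm of its starting position, which is within the network's own error.
- **Gripper:** it was clear of everything, with residual force readings of about 1 N.

No check failed or disagreed. The hand-in reports no verdict, so these camera and force readings are the only confirmation I have.

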